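# Set the stirrer dial to the red line and confirm

### The job

Using only your fingertips, push the grey tab of the stirrer dial round until the white index line on the dial lines up with the red setpoint line on the scale, then press the green confirm button right down and let it come back up. Do not press the button before the lines meet, and do not grip the tab. Leave the bottles and the vial standing where they are, and finish clear of everything with the lines still in line.

Things in the scene. Friction and masses are not known exactly. Their poses are not given: they have to be found in the camera images.
- dial_axis (a point): Centre of the top face of the black stirrer dial (100 mm diameter, 8 mm thick, top face 71 mm above the bench). Turns with the dial: z up, x towards the white index line; the grey finger tab is on the -x side. The dial turns freely of stops (nearly two turns each way) about the vertical through this point, stiffly (0.09 N m, about 3 N at the tab), and stays where it is left.
- dial_index (a point): Outer end of the white index line (5 mm wide, 28 mm long, radial) on the dial's top face, at the rim, 50 mm from the dial's axis.
- target_line (a point): Inner end of the red setpoint line (5 mm wide, 20 mm long, radial) on the scale ring, 50 mm from the dial's axis, 64 mm above the bench: the lines meet when this point and the index line's outer end coincide seen from above. It differs from run to run and cannot be moved by touch. The short black scale lines every 15 degrees play no part.
- dial_tab (a point): Centre of the grey finger tab, an upright block on the dial opposite the index line: 26 mm along the radius (20 to 46 mm from the axis), 16 mm thick, 24 mm tall, from 71 to 95 mm above the bench; this point is 33 mm from the axis, 83 mm above the bench. Pushing either broad side turns the dial; hard touch on both broad sides at once counts as gripping.
- dial (a joint): Dial angle in rad, growing counter-clockwise seen from above; about 0 when the index points along the unit's own +x.
- unit: The white control unit, 60 mm high, fixed to the bench; origin at the centre of its underside, x its depth (200 mm, front with display at -x), y its width (310 mm). Dial axis at x 0, y +62 mm, inside an aluminium scale ring (148 mm diameter, face 63 mm above the bench); button at x -35, y -75 mm.
- confirm_top (a point): Centre of the top of the green round confirm button (30 mm diameter), 82 mm above the bench, standing 10 mm proud of its black housing; it goes down 6 mm.
- confirm (a joint): Button travel in m: 0 up, 0.006 right down (4 N); springs back.
- white_bottle: White jar with a blue cap, 72 mm diameter, 130 mm tall, on the bench beside the dial end of the unit; origin at the centre of its underside. To be left alone.
- amber_bottle: Amber bottle with a black cap, 60 mm diameter, 115 mm tall, on the bench beside the button end of the unit; origin at the centre of its underside. To be left alone.
- vial: Small glass vial with a white cap, 28 mm diameter, 45 mm tall, standing on top of the unit about 80 to 100 mm behind the button; origin at the centre of its underside. To be left alone.

How it is judged:
By the outcome, as a careful person would: the job done as asked, in the order asked, and still so for the second after the job is handed in, with the robot touching nothing.
It also fails if it takes over 64 s, if anything falls off the work surface, if the arm or the gripper's body presses on something with over 40 N, if the wrist force passes 120 N, or if a joint passes its speed limit or range.

### The arm

A 6-joint arm with a two-finger parallel gripper is mounted at the origin on the work surface. World frame = base frame: x ahead of the robot, y to its left, z up, the work surface at z = 0. Lengths are in m, angles in rad, forces in N, time in s.
With the tool pointing down it reaches from about 0.4 to 0.925 m from the base axis. Payload 12.5 kg.
Tool frame: the origin (TCP) lies at the very end of the fingers, on their centre line; the grasp point (between the pads) lies 19 mm behind it (r.grasp_offset is the distance from the TCP to the grasp point, in m); z points along the fingers, y is the direction in which the jaws open and shut (so a half turn about z gives the same grasp; the last joint's range is limited). The gripper opens to 95 mm and grips with 3 to 60 N. Pads are 20 mm wide; open, the fingers measure 119 mm over their backs; the gripper's body (75 mm by 180 mm) begins 59 mm behind the grasp point.
Start: joints at [-1.344, 0.491, 1.559, -0, 1.092, -0.106], TCP at [0.204, -0.591, 0.215] pointing down, gripper open.
Joint ranges: [-3.1, 3.1], [-0.84, 2.19], [0.05, 2.79], [-1.13, 4.28], [0.06, 2.93], [-2.69, 2.69]. Speed limits (rad/s): [2.22, 2.22, 2.79, 3.14, 3.14, 3.14].

### API

Orientations are given as a unit quaternion [w, x, y, z].
In Python, from plant import r, grab_frame, finish_job, nets gives the robot as it stands.
- The arm moves only by the shell command python3 -m crank 'ROWS' [FORCE]. ROWS is text: rows parted by semicolons, each of 7 numbers parted by spaces: the shift along the tool's x, y, z in m, then the turn, a rotation vector about the tool's x, y, z in degrees, then the closure, from 0 (fully open) to 1 (shut). A call has 1 to 12 rows; each row is the pose to reach, as a shift and turn from the pose commanded when the call began, along the tool's axes at that moment; what a row does not reach only later rows make up. A row lasts 1/10 s, in which the tool goes at most 50 mm and 8.59 degrees, less where a joint would pass 70% of its speed; a pose out of reach is approached as far as the arm can. A call with a gripper value outside its range is refused whole. The fingers move at their own pace and stop on an object; FORCE is the grip in N (left out, the last holds). Time passes only in rows, so rows that repeat a pose let the fingers close. It gives the time, the measured TCP pose, the force and the opening at its end, in the units of the state.
- r.sense(): the state, without advancing time (a new reading comes with each control period).
- grab_frame(name): name is "side" or "top" or "wrist"; returns a dict with "frame" (480x640x3 uint8, red, green, blue), "intrinsics" (3x3 intrinsics, pixels), "distortion" ([k1, k2, p1, p2, k3] as OpenCV has them; the pictures are not rectified), "extrinsics" (4x4, takes a point from world to camera coordinates); the wrist camera has in their place "tool_from_camera" (4x4, takes a point from camera to tool coordinates, whose origin is the TCP and whose axes are the flange's). Camera axes: x right, y down, z forward; pixel columns grow to the right and rows downward; lengths in m; the calibration is good to about 2 mm. A picture is of the moment at which its call begins: read the wrist's pose just before it. There is no depth.
- finish_job(): hands the job in, once; it reports no verdict.
Trained networks look in the newest picture that a camera, given by its name, has taken for a name from the list of things; names that differ only in an ending like _2 or _b are one class to them, and where a whole thing is asked for, a point or a joint stands for the part that bears it (a point fixed in the world has none). Each returns a list of dicts, best first, with "score" (0 to 1); they miss things now and then, are a little off and sometimes report something else, mostly with a low value. They report only what shows in the picture. A call takes as long as a camera call.
- nets.search_frame(label, camera): "point" ([x, y, z] in m, in world coordinates, good to about 4 mm: the middle of the surface that is visible of it).
- nets.regions_of(label, camera): "mask" (480x640 bool, what is visible of it).
- nets.mark_of(label, camera): "point" ([x, y, z] in m, in world coordinates, good to about 4 mm: a listed point, or the origin of a listed thing).
The state is a dict: "time_s": time; "q": joint angles; "qd": joint speeds; "tau": joint torques, N m; "tcp_pos": TCP position; "orientation": TCP orientation; "contact_force": force on the tool from outside, world axes, zero at the start; "wrist_torque": the same for the moment, N m; "opening": finger opening in m.
Only numpy, scipy, OpenCV 4.12 (cv2) and the standard library are available. Lean on these libraries where they do the work, as an engineer would, in place of code of your own. Each camera call takes 0.05 s, during which the arm holds its last target. There are 200 camera calls.

## Working session

There is one attempt and no reset: what is moved stays moved. The work goes in short steps, Python scripts to look and compute and a shell command to move; the robot and the scene stay as the last step left them, time stands still between calls to the robot, and variables do not carry over. Pictures are saved under pics/ and viewed, on a budget of 10 in all, crops included, one or two more only if the job needs it, and the job is handed in when it is done.

```bash
mkdir -p pics
cat > h.py <<'E'
import numpy as np, cv2
from plant import r, grab_frame, nets
def marks(cam, labels):
    f=grab_frame(cam)
    for l in labels:
        try:
            print(cam,l,[(np.round(d["point"],4).tolist(),round(d["score"],2)) for d in nets.mark_of(l,cam)[:2]])
        except Exception as e: print(l,e)
    return f
def ray(f,uv,z):
    "pixel -> world point on the plane z"
    p=cv2.undistortPoints(np.array([[uv]],float),f["intrinsics"],f["distortion"])[0,0]
    T=np.linalg.inv(f["extrinsics"]); d=T[:3,:3]@[p[0],p[1],1]; o=T[:3,3]
    return o+d*(z-o[2])/d[2]
def save(f,n): cv2.imwrite("pics/"+n,f["frame"][:,:,::-1])
E
python3 - <<'E'
from h import *
L="dial_axis dial_index target_line dial_tab unit confirm_top white_bottle amber_bottle vial".split()
for c in("top","side"):
    f=marks(c,L); save(f,c+"1.png")
s=r.sense(); print(s["time_s"],s["tcp_pos"],s["orientation"],s["opening"])
E
```

```text
top dial_axis [([0.5657, 0.0401, 0.0711], 0.87), ([0.5899, -0.2874, -0.0029], 0.25)]
top dial_index [([0.6043, 0.0706, 0.0696], 0.81)]
top target_line [([0.5125, 0.0423, 0.0632], 0.6)]
top dial_tab [([0.5393, 0.027, 0.0839], 0.55), ([0.603, 0.0689, 0.0693], 0.25)]
top unit [([0.581, -0.0139, 0.0014], 0.66), ([0.5624, 0.041, 0.0684], 0.25)]
top confirm_top [([0.5644, -0.0994, 0.0841], 0.76)]
top white_bottle [([0.5324, 0.2182, 0.0039], 0.8), ([0.5386, 0.0269, 0.0836], 0.67)]
top amber_bottle [([0.5921, -0.2866, -0.004], 0.63)]
top vial [([0.665, -0.1115, 0.0613], 0.71), ([0.577, -0.0162, 0.0005], 0.7)]
side dial_axis [([0.5605, 0.0404, 0.0701], 0.94)]
side dial_index [([0.6073, 0.0753, 0.0734], 0.73)]
side target_line [([0.5176, 0.041, 0.064], 0.45)]
side dial_tab [([0.5372, 0.0229, 0.0814], 0.92), ([0.5194, 0.0409, 0.0628], 0.67)]
side unit [([0.5838, -0.0152, -0.002], 0.73)]
side confirm_top [([0.5621, -0.0991, 0.0795], 0.6), ([0.5838, -0.287, -0.0], 0.45)]
side white_bottle [([0.5312, 0.2167, 0.0018], 0.74)]
side amber_bottle [([0.583, -0.286, 0.0024], 0.94)]
side vial []
1.0 [ 0.20418239 -0.59073746  0.2146453 ] [4.08854328e-05 9.86189966e-01 1.65618083e-01 6.32434142e-06] 0.09510915175317437
```

View pics/top1.png

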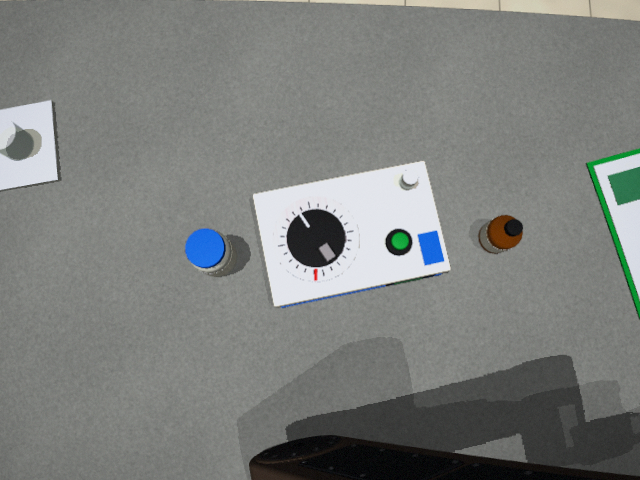

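The top picture shows the dial at about (316,238), the index end at (303,213), the red line at (316,275), the tab at (327,253), the button at (400,240) and the vial at (410,181). The dial needs about +141° counter-clockwise. I'll move above the approach point with the fingers closed.

```bash
python3 -m crank '0.02 -0.02 0 0 0 -2 1; 0.05 -0.05 0 0 0 -5 1; 0.085 -0.085 0 0 0 -9 1; 0.12 -0.12 0 0 0 -13 1; 0.155 -0.155 0 0 0 -18 1; 0.19 -0.19 0 0 0 -18 1; 0.225 -0.225 0 0 0 -18 1; 0.26 -0.26 0 0 0 -18 1; 0.295 -0.295 0 0 0 -18 1; 0.33 -0.33 0 0 0 -18 1; 0.365 -0.365 0 0 0 -18 1; 0.4 -0.4 0 0 0 -18 1' 50
python3 -c "
from h import *
s=r.sense();a,b=s['orientation'][1:3];p=np.array(s['tcp_pos']);psi=2*np.arctan2(b,a);print(p,np.degrees(psi))
d=np.array([.517,.046])-p[:2];print(d@[np.cos(psi),np.sin(psi)],d@[np.sin(psi),-np.cos(psi)])"
```

```text
time_s: 2.2
tcp_pos: [0.4522, -0.08, 0.215]
orientation: [0.0, 0.948, 0.318, 0.0]
contact_force: [0.7, -0.3, 1.5]
opening: 0.0043
[ 0.45221479 -0.08004527  0.21495691] 37.06144654537443
0.12766177250583244 -0.06153863982752216
```

```bash
python3 -m crank '0.04 -0.02 0 0 0 0 1; 0.085 -0.04 0 0 0 0 1; 0.115 -0.055 0 0 0 0 1; 0.128 -0.0615 0 0 0 0 1; 0.128 -0.0615 0 0 0 0 1; 0.128 -0.0615 0 0 0 0 1'
cat >> h.py <<'E'
def wrist():
    "wrist picture with world->camera extrinsics filled in"
    s=r.sense(); f=grab_frame("wrist")
    from scipy.spatial.transform import Rotation as R
    q=s["orientation"]; T=np.eye(4); T[:3,:3]=R.from_quat([q[1],q[2],q[3],q[0]]).as_matrix(); T[:3,3]=s["tcp_pos"]
    f["extrinsics"]=np.linalg.inv(T@f["tool_from_camera"]); return f
def blob(f,m,z):
    "largest blob: world end points of its long axis on plane z"
    n,l,st,c=cv2.connectedComponentsWithStats(m.astype(np.uint8))
    i=1+np.argmax(st[1:,4]); yx=np.argwhere(l==i); xy=np.array([ray(f,p[::-1],z)[:2] for p in yx])
    c0=xy.mean(0); e=np.linalg.svd(xy-c0,full_matrices=False)[2][0]; t=(xy-c0)@e
    return len(yx),c[i],c0,c0+e*t.max(),c0+e*t.min()
def red(f):
    R,G,B=[f["frame"][:,:,i].astype(int) for i in range(3)]; return (R>120)&(R>G*2)&(R>B*2)
E
python3 - <<'E'
from h import *
f=wrist(); save(f,"w1.png")
print(f["tool_from_camera"].round(3))
for l in "dial_axis dial_index target_line dial_tab confirm_top".split():
    print(l,[(np.round(d["point"],4).tolist(),round(d["score"],2)) for d in nets.mark_of(l,"wrist")[:2]])
print(red(f).sum(), blob(f,red(f),.064) if red(f).any() else 0)
t=grab_frame("top"); print(red(t).sum(),blob(t,red(t),.064)); print(r.sense()["tcp_pos"])
E
```

```text
time_s: 2.8
tcp_pos: [0.5162, 0.0436, 0.2145]
orientation: [0.0, 0.948, 0.318, -0.0]
contact_force: [0.4, -0.4, -0.3]
opening: 0.0002
[[ 0.    -0.956 -0.292  0.083]
 [ 1.     0.    -0.     0.002]
 [ 0.    -0.292  0.956 -0.171]
 [ 0.     0.     0.     1.   ]]
dial_axis [([0.5622, 0.0448, 0.0736], 0.59)]
dial_index [([0.6086, 0.0752, 0.0678], 0.73)]
target_line [([0.512, 0.0404, 0.066], 0.44)]
dial_tab [([0.5404, 0.0229, 0.0787], 0.89)]
confirm_top [([0.5619, -0.0967, 0.0827], 0.61)]
0 0
208 (148, array([501.81756757, 235.58108108]), array([ 0.57818385, -0.27802583]), array([ 0.5597751 , -0.28063897]), array([ 0.60374401, -0.27439753]))
[0.51655089 0.04358758 0.2147617 ]
```

View pics/w1.png

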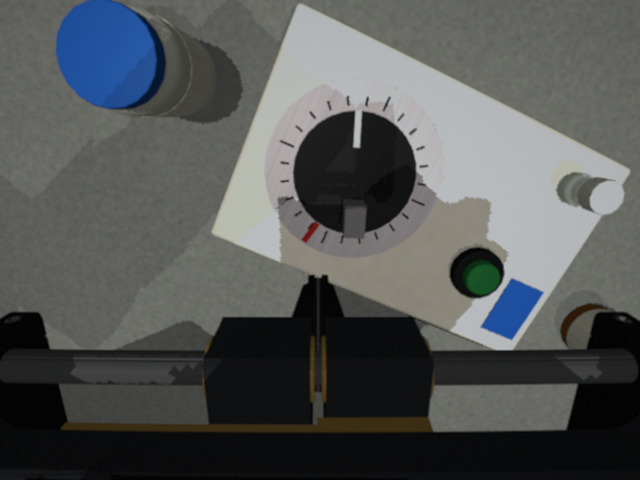

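The wrist view shows the dial centre near (355,172), the index outer end at (358,111), the tab at (354,220), the shaded red line from (315,225) to (306,240) and the button at (482,278). I'll measure these sub-pixel on their planes.

```bash
cat >> h.py <<'E'
def dial(f,guess,off=(0,0),show=True):
    "axis from circle of the dial's rim, angle of index and of red line (deg); guess = axis in world"
    H,W=480,640; im=f["frame"].astype(int)
    # rectify to a bird's-eye view at 0.25 mm/px on the plane of the dial top / of the scale
    def bird(z):
        N=400; g=(np.arange(N)-N/2)*.0005
        X,Y=np.meshgrid(guess[0]+g,guess[1]+g); P=np.stack([X,Y,np.full_like(X,z)],-1).reshape(-1,3)
        E=f["extrinsics"]; uv=cv2.projectPoints(P,cv2.Rodrigues(E[:3,:3])[0],E[:3,3],f["intrinsics"],f["distortion"])[0]
        uv=uv.reshape(N,N,2).astype(np.float32); return cv2.remap(f["frame"],uv[...,0],uv[...,1],cv2.INTER_LINEAR).astype(int),X,Y
    b,X,Y=bird(.071); v=b.max(2)
    rad=np.hypot(X-guess[0],Y-guess[1])
    m=((v<60)&(rad<.06)).astype(np.uint8); m=cv2.morphologyEx(m,cv2.MORPH_OPEN,np.ones((5,5)))
    c=max(cv2.findContours(m,0,2)[0],key=cv2.contourArea); (cx,cy),R=cv2.minEnclosingCircle(cv2.convexHull(c))
    ax=np.array([X[0,0]+cx*.0005,Y[0,0]+cy*.0005])
    rad=np.hypot(X-ax[0],Y-ax[1])
    w=(v>110)&(b.min(2)>90)&(rad<.046)&(rad>.024)
    pi=np.array([X[w].mean(),Y[w].mean()])-ax if w.any() else np.zeros(2)
    b,X,Y=bird(.064); rad=np.hypot(X-ax[0],Y-ax[1])
    q=(b[...,0]>1.8*b[...,1])&(b[...,0]>1.8*b[...,2])&(b[...,0]>50)&(rad<.075)&(rad>.048)
    pr=np.array([X[q].mean(),Y[q].mean()])-ax if q.any() else np.zeros(2)
    A=lambda p:round(float(np.degrees(np.arctan2(p[1],p[0]))),2)
    print("axis",ax.round(4),"R",round(R*.0005,4),"index",w.sum(),A(pi),round(float(np.hypot(*pi)),4),"red",q.sum(),A(pr),round(float(np.hypot(*pr)),4),"remain",round((A(pr)-A(pi)+180)%360-180,2))
    return ax,A(pi),A(pr)
E
python3 - <<'E'
from h import *
f=wrist(); ax,_,_=dial(f,(.5625,.042)); t=grab_frame("top"); dial(t,(.5655,.040))
G=(f["frame"][:,:,1].astype(int)-f["frame"][:,:,0]>25)
b=blob(f,G&(np.arange(640)>440),.082); print("button",b[1],b[2])
E
```

```text
axis [0.5656 0.0413] R 0.0493 index 480 35.19 0.035 red 374 -178.95 0.0616 remain 145.86Traceback (most recent call last):
  File "<stdin>", line 2, in <module>
  File "h.py", line 42, in dial
    c=max(cv2.findContours(m,0,2)[0],key=cv2.contourArea); (cx,cy),R=cv2.minEnclosingCircle(cv2.convexHull(c))
ValueError: max() iterable argument is empty
```

```bash
python3 -m crank '0.005 0 0.03 0 0 2 1; 0.005 0 0.07 0 0 2 1; 0.005 0 0.1 0 0 2 1; 0.005 0 0.12 0 0 2 1; 0.005 0 0.13 0 0 2 1; 0.005 0 0.135 0 0 2 1; 0.005 0 0.135 0 0 2 1; 0.005 0 0.135 0 0 2 1' 60
cat > plan.py <<'E'
import sys; from h import *
# arc: where the TCP must go (tool axes now) to hold the finger at tangential gap s (m) behind a tab at angle th (deg), radius 33 mm
def plan(ax,ths,s=.020):
    st=r.sense(); a,b=st['orientation'][1:3]; p=np.array(st['tcp_pos']); psi=2*np.arctan2(b,a)
    print("tcp",p.round(4),"yaw",np.degrees(psi).round(2))
    for th in ths:
        k=np.radians(th); u=np.array([np.cos(k),np.sin(k)]); t=np.array([-u[1],u[0]])
        d=ax+.033*u-s*t-p[:2]
        tz=-((th-180-np.degrees(psi)+180)%360-180)
        print(th, "%.4f %.4f 0 0 0 %.1f"%(d@[np.cos(psi),np.sin(psi)],d@[np.sin(psi),-np.cos(psi)],tz))
E
python3 -c "
from plan import *
plan(np.array([.5656,.0413]),range(215,296,8))"
```

```text
time_s: 4.05
tcp_pos: [0.5211, 0.0472, 0.0804]
orientation: [0.0, 0.954, 0.301, 0.001]
contact_force: [-1.1, 0.2, 0.3]
opening: 0.0003
tcp [0.5211 0.0472 0.0804] yaw 35.07
215 0.0001 0.0104 0 0 0 0.1
223 -0.0024 0.0152 0 0 0 -7.9
231 -0.0042 0.0202 0 0 0 -15.9
239 -0.0052 0.0255 0 0 0 -23.9
247 -0.0056 0.0309 0 0 0 -31.9
255 -0.0051 0.0363 0 0 0 -39.9
263 -0.0039 0.0415 0 0 0 -47.9
271 -0.0020 0.0465 0 0 0 -55.9
279 0.0006 0.0513 0 0 0 -63.9
287 0.0038 0.0556 0 0 0 -71.9
295 0.0076 0.0594 0 0 0 -79.9
```

```bash
python3 -m crank '0 0.005 0 0 0 0 1; 0 0.0085 0 0 0 0 1; 0 0.0105 0 0 0 0 1; -0.0012 0.0128 0 0 0 -4 1; -0.0024 0.0152 0 0 0 -8 1; -0.0033 0.0177 0 0 0 -12 1; -0.0042 0.0202 0 0 0 -16 1; -0.0047 0.0229 0 0 0 -20 1; -0.0052 0.0255 0 0 0 -24 1; -0.0056 0.0309 0 0 0 -32 1; -0.0051 0.0363 0 0 0 -40 1; -0.0051 0.0363 0 0 0 -40 1'
python3 - <<'E'
from plan import *
plan(np.array([.5656,.0413]),range(255,336,8))
f=wrist(); save(f,"w2.png"); dial(f,(.5656,.0413))
E
```

```text
time_s: 5.25
tcp_pos: [0.5375, 0.0142, 0.0797]
orientation: [0.0, 0.793, 0.61, 0.0]
contact_force: [-0.0, 0.4, 0.7]
opening: 0.0001
tcp [0.5375 0.0142 0.0797] yaw 75.16
255 0.0004 0.0001 0 0 0 0.2
263 -0.0020 0.0049 0 0 0 -7.8
271 -0.0038 0.0100 0 0 0 -15.8
279 -0.0049 0.0152 0 0 0 -23.8
287 -0.0052 0.0206 0 0 0 -31.8
295 -0.0048 0.0260 0 0 0 -39.8
303 -0.0036 0.0312 0 0 0 -47.8
311 -0.0017 0.0363 0 0 0 -55.8
319 0.0009 0.0410 0 0 0 -63.8
327 0.0041 0.0453 0 0 0 -71.8
335 0.0079 0.0492 0 0 0 -79.8
axis [0.5641 0.0358] R 0.055 index 497 62.75 0.0242 red 400 176.14 0.0607 remain 113.39
```

View pics/w2.png

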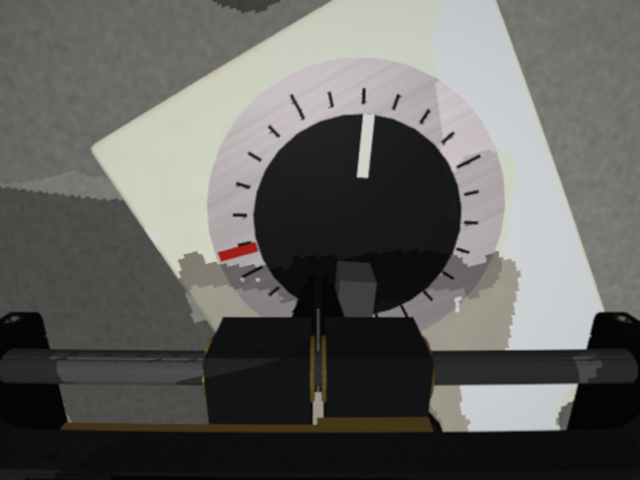

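The picture shows the finger just left of the tab at (355,285). The index runs from (368,115) to (362,178) and the red line from (257,248) to (219,256). The push works, so I'll continue.

```bash
python3 -m crank '-0.001 0.0025 0 0 0 -4 1; -0.002 0.005 0 0 0 -8 1; -0.0038 0.01 0 0 0 -16 1; -0.0049 0.0152 0 0 0 -24 1; -0.0052 0.0206 0 0 0 -32 1; -0.0048 0.026 0 0 0 -40 1; -0.0036 0.0312 0 0 0 -48 1; -0.0017 0.0363 0 0 0 -56 1; 0.0009 0.041 0 0 0 -64 1; 0.0041 0.0453 0 0 0 -72 1; 0.0041 0.0453 0 0 0 -72 1'
cat >> h.py <<'E'
def lines(f,ax,a0,r0=181.):
    "index and red line angles about a given axis, by colour on their planes, looked for within 25 deg of a0 and r0"
    g=(np.arange(640)-320)*.00025; X,Y=np.meshgrid(ax[0]+g,ax[1]+g); out=[]
    for z,lo,hi,g0,red in((.071,.024,.047,a0,0),(.064,.051,.070,r0,1)):
        P=np.stack([X,Y,np.full_like(X,z)],-1).reshape(-1,3); E=f["extrinsics"]
        uv=cv2.projectPoints(P,cv2.Rodrigues(E[:3,:3])[0],E[:3,3],f["intrinsics"],f["distortion"])[0].reshape(640,640,2).astype(np.float32)
        b=cv2.remap(f["frame"],uv[...,0],uv[...,1],cv2.INTER_LINEAR).astype(int)
        rad=np.hypot(X-ax[0],Y-ax[1]); an=np.degrees(np.arctan2(Y-ax[1],X-ax[0]))
        m=(rad>lo)&(rad<hi)&(abs((an-g0+180)%360-180)<25)
        m&=((b[...,0]>1.8*b[...,1])&(b[...,0]>1.8*b[...,2])&(b[...,0]>50)) if red else (b.min(2)>80)
        xy=np.c_[X[m],Y[m]]; c=xy.mean(0); e=np.linalg.svd(xy-c,full_matrices=False)[2][0]; e*=np.sign(e@(c-ax))
        rim=c+e*(.05-np.hypot(*(c-ax))); out.append(rim)
        print("red" if red else "index",m.sum()*.0625,"mm2 centre angle",np.degrees(np.arctan2(*(c-ax)[::-1])).round(2),"dir",np.degrees(np.arctan2(*e[::-1])).round(2),"rim pt",rim.round(4))
    print("gap mm",(out[1]-out[0]).round(4)*1000)
E
python3 - <<'E'
from plan import *
plan(np.array([.5656,.0413]),range(327,364,4))
f=wrist(); save(f,"w3.png"); lines(f,np.array([.5656,.0413]),147)
E
```

```text
time_s: 6.4
tcp_pos: [0.5823, 0.007, 0.0796]
orientation: [0.0, 0.284, 0.959, -0.0]
contact_force: [0.3, 0.5, 0.7]
opening: 0.0003
tcp [0.5823 0.007  0.0796] yaw 146.98
327 -0.0003 -0.0003 0 0 0 -0.0
331 -0.0016 0.0020 0 0 0 -4.0
335 -0.0027 0.0044 0 0 0 -8.0
339 -0.0037 0.0070 0 0 0 -12.0
343 -0.0045 0.0095 0 0 0 -16.0
347 -0.0051 0.0121 0 0 0 -20.0
351 -0.0055 0.0148 0 0 0 -24.0
355 -0.0058 0.0175 0 0 0 -28.0
359 -0.0058 0.0202 0 0 0 -32.0
363 -0.0057 0.0229 0 0 0 -36.0
index 134.8125 mm2 centre angle 140.29 dir 140.61 rim pt [0.5271 0.0732]
red 84.0625 mm2 centre angle -178.84 dir -177.83 rim pt [0.5156 0.0405]
gap mm [-11.5 -32.7]
```

View pics/w3.png

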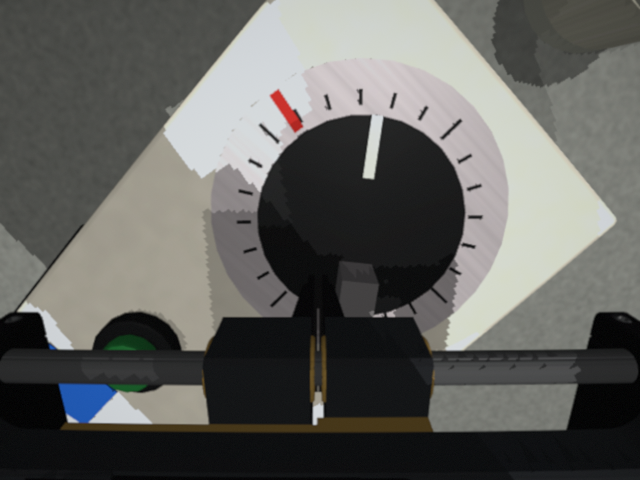

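The picture shows the index at (377,115)–(369,178) and the red line at (298,130)–(275,93). The index measures 140.4° and the red line 181.1°, so about 40° remains. I'll go to about 4° short.

```bash
python3 -m crank '-0.0016 0.002 0 0 0 -4 1; -0.0027 0.0044 0 0 0 -8 1; -0.0037 0.007 0 0 0 -12 1; -0.0045 0.0095 0 0 0 -16 1; -0.0051 0.0121 0 0 0 -20 1; -0.0055 0.0148 0 0 0 -24 1; -0.0058 0.0175 0 0 0 -28 1; -0.0058 0.0202 0 0 0 -32 1; -0.0057 0.0229 0 0 0 -36 1; -0.0057 0.0229 0 0 0 -36 1'
python3 - <<'E'
from plan import *
plan(np.array([.5656,.0413]),range(363,373))
f=wrist(); lines(f,np.array([.5656,.0413]),177)
E
```

```text
time_s: 7.45
tcp_pos: [0.5995, 0.023, 0.0797]
orientation: [0.0, -0.025, 1.0, -0.0]
contact_force: [0.0, -1.0, -0.5]
opening: 0.0003
tcp [0.5995 0.023  0.0797] yaw 182.81
363 -0.0001 0.0001 0 0 0 -0.2
364 -0.0004 0.0007 0 0 0 -1.2
365 -0.0008 0.0013 0 0 0 -2.2
366 -0.0011 0.0019 0 0 0 -3.2
367 -0.0014 0.0024 0 0 0 -4.2
368 -0.0017 0.0031 0 0 0 -5.2
369 -0.0020 0.0037 0 0 0 -6.2
370 -0.0023 0.0043 0 0 0 -7.2
371 -0.0025 0.0049 0 0 0 -8.2
372 -0.0028 0.0055 0 0 0 -9.2
index 134.3125 mm2 centre angle 174.06 dir 174.48 rim pt [0.5159 0.0464]
red 85.375 mm2 centre angle -178.94 dir -177.65 rim pt [0.5156 0.0406]
gap mm [-0.3 -5.8]
```

```bash
python3 -m crank '-0.0008 0.0013 0 0 0 -2 1; -0.0014 0.0024 0 0 0 -4 1; -0.0018 0.0034 0 0 0 -5.5 1; -0.0018 0.0034 0 0 0 -5.5 1; -0.0018 0.0034 0 0 0 -5.5 1'
python3 - <<'E'
from plan import *
plan(np.array([.5656,.0413]),[368,369,370,371])
f=wrist(); lines(f,np.array([.5656,.0413]),180);save(f,"w4.png")
E
```

```text
time_s: 8.0
tcp_pos: [0.6011, 0.0264, 0.0797]
orientation: [0.0, -0.074, 0.997, -0.0]
contact_force: [2.2, -1.3, -0.5]
opening: 0.0006
tcp [0.6011 0.0264 0.0797] yaw 188.43
368 0.0001 -0.0003 0 0 0 0.4
369 -0.0002 0.0003 0 0 0 -0.6
370 -0.0006 0.0008 0 0 0 -1.6
371 -0.0009 0.0014 0 0 0 -2.6
index 133.125 mm2 centre angle 179.56 dir -179.95 rim pt [0.5156 0.0416]
red 85.625 mm2 centre angle -178.95 dir -177.72 rim pt [0.5156 0.0406]
gap mm [ 0.  -0.9]
```

View pics/w4.png

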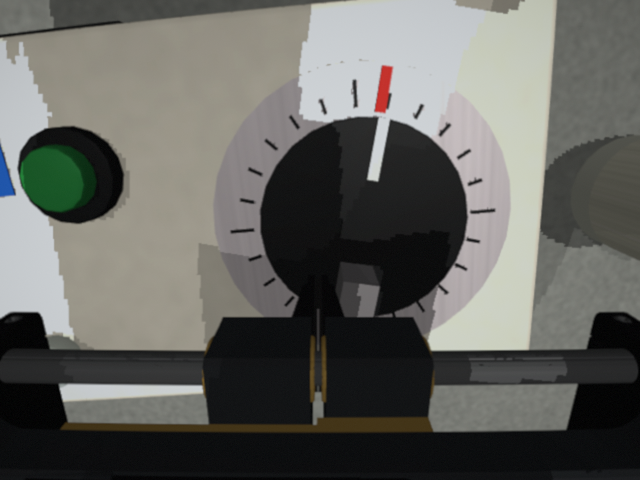

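Index end at (385,118), red inner end at (381,111): about 1° left to go. I'll push 1.2°, back off, and look again.

```bash
python3 -m crank '-0.0003 0.0004 0 0 0 -0.6 1; -0.0005 0.0008 0 0 0 -1.2 1; -0.0005 0.0008 0 0 0 -1.2 1; -0.0005 0.0008 0 0 0 -1.2 1'
python3 - <<'E'
from plan import *
f=wrist(); lines(f,np.array([.5656,.0413]),180)
E
python3 -m crank '0 -0.006 0 0 0 0 1; 0 -0.014 0 0 0 0 1; 0 -0.014 -0.03 0 0 0 1; 0 -0.014 -0.07 0 0 0 1; 0 -0.014 -0.1 0 0 0 1; 0 -0.014 -0.12 0 0 0 1; 0 -0.014 -0.12 0 0 0 1; 0 -0.014 -0.12 0 0 0 1'
python3 - <<'E'
from plan import *
f=wrist(); lines(f,np.array([.5656,.0413]),180);dial(f,(.5656,.0413));save(f,"w5.png")
print(r.sense()["tcp_pos"])
E
```

```text
time_s: 8.45
tcp_pos: [0.6015, 0.0274, 0.0797]
orientation: [0.0, -0.085, 0.996, -0.0]
contact_force: [2.5, -1.4, -0.0]
opening: 0.0006
index 135.375 mm2 centre angle -179.04 dir -178.59 rim pt [0.5156 0.0403]
red 86.0 mm2 centre angle -178.95 dir -177.63 rim pt [0.5156 0.0406]
gap mm [-0.   0.3]
time_s: 9.3
tcp_pos: [0.6034, 0.0133, 0.1992]
orientation: [-0.0, -0.085, 0.996, 0.0]
contact_force: [0.1, -0.6, -0.9]
opening: 0.0005
index 139.75 mm2 centre angle -179.15 dir -178.5 rim pt [0.5156 0.0404]
red 80.6875 mm2 centre angle -179.05 dir -177.55 rim pt [0.5156 0.0408]
gap mm [-0.   0.4]
axis [0.5681 0.0411] R 0.0516 index 471 -179.62 0.035 red 347 -179.24 0.0643 remain 0.38
[0.60319321 0.01334841 0.19850283]
```

View pics/w5.png

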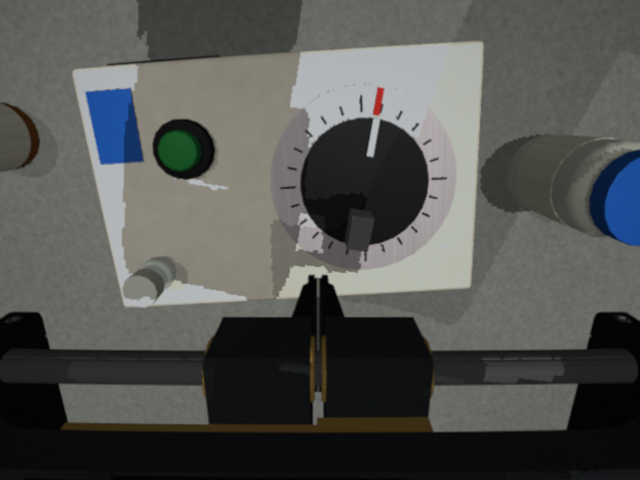

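The index end at (376,118) and the red inner end at (377,114) are now in line, and code gives 0.1–0.4°. Next is the button at (182,149).

Run:
```python
from plan import *
f=wrist(); im=f["frame"].astype(int); G=im[...,1]-np.maximum(im[...,0],im[...,2])>20
n,uv,c,_,_=blob(f,G,.082); print(n,uv,c)
print([(np.round(d["point"],4),d["score"]) for d in nets.mark_of("confirm_top","wrist")[:2]])
st=r.sense(); a,b=st['orientation'][1:3]; p=np.array(st['tcp_pos']); psi=2*np.arctan2(b,a)
d=np.array([.563,-.0985])-p[:2]; print(p,np.degrees(psi), d@[np.cos(psi),np.sin(psi)],d@[np.sin(psi),-np.cos(psi)])
d=c-p[:2]; print(d@[np.cos(psi),np.sin(psi)],d@[np.sin(psi),-np.cos(psi)])
```

```text
1350 [177.91925926 150.52444444] [ 0.56224305 -0.09884676]
[(array([ 0.5582, -0.0972,  0.0806]), 0.55)]
[0.60324542 0.01343323 0.19822196] 189.75469706740998 0.05862843867138253 -0.10349612614509515
0.05943319443955853 -0.10370961829101058
```

```bash
python3 -m crank '0.015 -0.026 0 0 0 0 1; 0.03 -0.052 0 0 0 0 1; 0.045 -0.08 0 0 0 0 1; 0.055 -0.097 0 0 0 0 1; 0.059 -0.1036 0 0 0 0 1; 0.059 -0.1036 0.03 0 0 0 1; 0.059 -0.1036 0.06 0 0 0 1; 0.059 -0.1036 0.085 0 0 0 1; 0.059 -0.1036 0.1 0 0 0 1; 0.059 -0.1036 0.107 0 0 0 1; 0.059 -0.1036 0.107 0 0 0 1; 0.059 -0.1036 0.107 0 0 0 1'
python3 -c "
from h import *
f=wrist();save(f,'w6.png');print(r.sense()['tcp_pos'])"
```

```text
time_s: 10.65
tcp_pos: [0.5635, -0.0984, 0.0931]
orientation: [0.0, -0.085, 0.996, -0.0]
contact_force: [0.3, 0.2, 0.2]
opening: 0.0004
[ 0.56364329 -0.09844552  0.09334952]
```

View pics/w6.png

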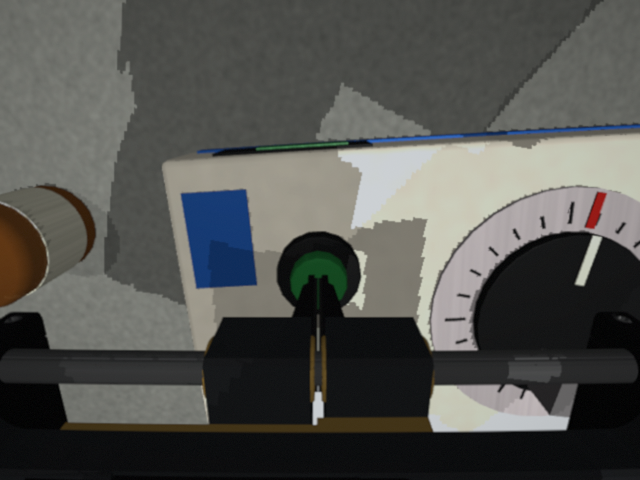

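The fingertip is over the button at (318,280), and the vial and bottles are clear of it. Pressing in small steps.

```bash
python3 -m crank '0 0 0.005 0 0 0 1; 0 0 0.01 0 0 0 1; 0 0 0.012 0 0 0 1; 0 0 0.014 0 0 0 1; 0 0 0.0155 0 0 0 1; 0 0 0.0155 0 0 0 1; 0 0 0.0155 0 0 0 1'
python3 -m crank '0 0 0.001 0 0 0 1; 0 0 0.001 0 0 0 1; 0 0 0.001 0 0 0 1'
```

```text
time_s: 11.4
tcp_pos: [0.5633, -0.0986, 0.0773]
orientation: [0.0, -0.085, 0.996, -0.0]
contact_force: [-0.6, 0.3, 2.8]
opening: 0.0003
time_s: 11.7
tcp_pos: [0.5633, -0.0986, 0.0763]
orientation: [0.0, -0.085, 0.996, -0.0]
contact_force: [-0.5, 0.8, 5.4]
opening: 0.0004
```

```bash
python3 -m crank '0 0 0.0005 0 0 0 1; 0 0 0.001 0 0 0 1; 0 0 0.001 0 0 0 1; 0 0 0.001 0 0 0 1'
```

```text
time_s: 12.1
tcp_pos: [0.5633, -0.0986, 0.0761]
orientation: [0.0, -0.085, 0.996, -0.0]
contact_force: [-3.9, 0.9, 14.2]
opening: 0.0005
```

The force went from 5 to 14 N and z stalled at 0.0761, so the button is right down on its stop. Releasing and rising.

```bash
python3 -m crank '0 0 -0.004 0 0 0 1; 0 0 -0.015 0 0 0 1; 0 0 -0.04 0 0 0 1; 0 0 -0.08 0 0 0 1; 0 0 -0.11 0 0 0 1; 0.01 -0.01 -0.125 0 0 0 1; 0.01 0.04 -0.125 0 0 0 1; -0.015 0.08 -0.125 0 0 0 1; -0.035 0.1 -0.125 0 0 0 1; -0.035 0.1 -0.125 0 0 0 1; -0.035 0.1 -0.125 0 0 0 1'
python3 - <<'E'
from h import *
f=wrist(); lines(f,np.array([.5656,.0413]),180);save(f,"w7.png"); s=r.sense(); print(s["tcp_pos"],s["contact_force"],s["time_s"])
for c in("top","side"): marks(c,["confirm_top","white_bottle","amber_bottle","vial"])
E
```

```text
time_s: 13.2
tcp_pos: [0.5801, 0.0056, 0.1994]
orientation: [-0.001, -0.086, 0.996, -0.0]
contact_force: [-0.5, 0.0, -0.1]
opening: 0.0001
index 139.875 mm2 centre angle -179.16 dir -178.64 rim pt [0.5156 0.0404]
red 82.0625 mm2 centre angle -179.04 dir -177.4 rim pt [0.5156 0.0408]
gap mm [-0.   0.3]
[0.57994555 0.0051801  0.19951868] [0.01027306 0.38695385 0.74880732] 13.25
top confirm_top []
top white_bottle [([0.5332, 0.2199, 0.0027], 0.86)]
top amber_bottle [([0.5891, -0.284, -0.0041], 0.58)]
top vial []
side confirm_top [([0.5642, 0.04, 0.0693], 0.72), ([0.5594, -0.0988, 0.0793], 0.56)]
side white_bottle [([0.5326, 0.2168, 0.0016], 0.62)]
side amber_bottle [([0.5829, -0.2867, -0.0025], 0.88)]
side vial [([0.6672, -0.1125, 0.0593], 0.71)]
```

View pics/w7.png

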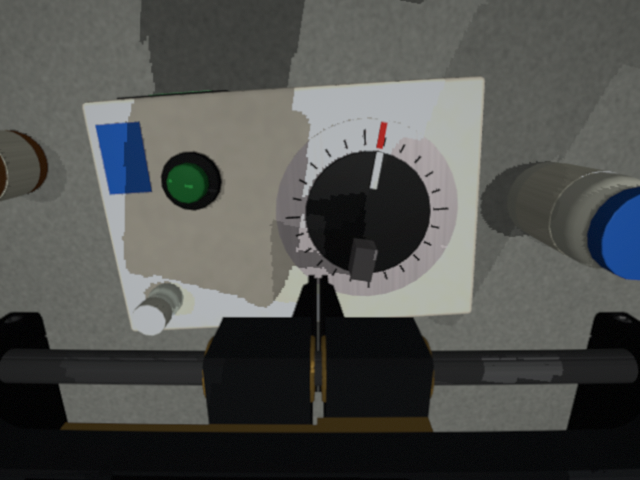

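The index end at (380,152) meets the red line at (381,148). The button at (188,183) is up, the vial at (155,312) and both bottles stand, and the tool is about 100 mm clear. Handing in.

```bash
python3 -c "
from plant import finish_job
print(finish_job())"
```

```text
the job is handed in; nothing more can be done
None
```

I pushed the tab about 146° counter-clockwise with the closed fingertips on one side only. The white index line now meets the red setpoint line. I then pressed the green button down to its stop and let it come back up, finishing about 100 mm clear of everything at about 13 s of the 64 s allowed.

**Lines:** in the last wrist picture they differ by about 0.3 mm at the rim (0.1–0.4°). The fitted direction of the short red line differs from the index by about 1.2°. I put that down to fit noise, since the rim points and the picture agree.

**Button:** it bottomed at z = 0.0761 m with about 14 N on it, and looks up again in the last picture.

**Bottles and vial:** the two bottles are within about 3 mm of where they were first found, inside the networks' error. The top camera missed the button and the vial on the last check. The side camera found the vial within about 3 mm of its first position and also reported the button in place, but its higher-scored hit for the button was wrong because it lay on the dial.

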